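Let a glue stick out of the lever dispenser

ROBOT

A 6-joint arm with a two-finger parallel gripper is mounted at the origin on a cart in front of the work surface, level with it; the furniture and walls round the work are solid. World frame = base frame: x ahead of the robot, y to its left, z up, the work surface at z = 0. Lengths are in m, angles in rad, forces in N, time in s.
With the tool pointing down it reaches from about 0.375 to 0.9 m from the base axis. Payload 3.1 kg.
Tool frame: the origin (TCP) lies midway between the tips of the shut fingers; the grasp point (between the pads) lies 19 mm behind it (manip.hold_point_z is the distance from the TCP to the grasp point, in m); x points along the fingers, y is the direction in which the jaws open and shut, and the axes are right-handed (so a half turn about x gives the same grasp; the last joint's range is limited). The gripper opens to 85 mm and grips with 20 to 120 N. Pads are 22 mm wide; open, the fingers measure 114 mm over their backs; the gripper's body (76 mm by 85 mm) begins 54 mm behind the grasp point. The pads swing forward as they close: fully open they stand 13 mm farther back than shut.
Start: joints at [-1.524, 0.527, 1.433, -0, 1.181, -0.178], TCP at [0.139, -0.609, 0.231] pointing down, gripper open.
Joint ranges: [-3.08, 3.08], [-0.75, 2.2], [0.22, 2.44], [-1.43, 4.57], [0, 2.65], [-2.85, 2.85]. Speed limits (rad/s): [2.79, 2.79, 3.14, 3.14, 3.14, 3.14].

INTERFACE

Orientations are given as a unit quaternion [x, y, z, w].
In Python, from station import manip, snapshot gives the robot as it stands.
- The arm moves only by the tool play_rows, never from a script. Its argument "series" is a list of rows, each a list of 4 numbers: the shift along the tool's x, y, z in m, then the turn about the tool's x in degrees. In form: [[tx, ty, tz, spin], ...]. A call has 1 to 20 rows; each row is the pose to reach, as a shift and turn from the pose measured when the call began, along the tool's axes at that moment; what a row does not reach only later rows make up. A row lasts 1/10 s, in which the tool goes at most 50 mm and 8.59 degrees, less where a joint would pass 70% of its speed; a pose out of reach is approached as far as the arm can. A call with a gripper value outside its range is refused whole. "claw" is the opening in per cent of the stroke, from 0 (shut) to 100 (fully open), set as the call begins (left out, the last holds). The fingers move at their own pace and stop on an object; "force" is the grip in N (left out, the last holds). Time passes only in rows, so rows that repeat a pose let the fingers close. It gives the time, the measured TCP pose, the force and the opening at its end, in the units of the state.
- manip.sense(): the state, without advancing time (a new reading comes with each control period).
- snapshot(name): name is "scene" or "top" or "wrist"; returns a dict with "image" (400x640x3 uint8, blue, green, red), "depth" (400x640 float32, m along the optical axis (not along the pixel's ray), 0 where there is no reading), "fov_y" (degrees; the focal length in pixels is half the picture's height over the tangent of half this angle, whatever the lens; pixels are square), "cx", "cy" (the principal point, pixels), "R" (3x3) and "t" (3): a world point X has camera coordinates R X + t. Camera axes: x right, y down, z forward; pixel columns grow to the right and rows downward; lengths in m; the calibration is good to about 2 mm. A picture is of the moment at which its call begins.
- manip.sign_off(): hands the job in, once; it reports no verdict.
The state is a dict: "t": time; "q": joint angles; "qd": joint speeds; "tau": joint torques, N m; "tcp_pos": TCP position; "tool_rot": TCP orientation; "force": force on the tool from outside, world axes, zero at the start; "ft_torque": the same for the moment, N m; "finger_gap": opening from 0.0 (shut) to 1.0 (fully open).
Only numpy, scipy, OpenCV 4.12 (cv2) and the standard library are available. Lean on these libraries where they do the work, as an engineer would, in place of code of your own. Each camera call takes 0.05 s, during which the arm holds its last target.

TASK

Press down the lever of the dispenser that holds the glue stick, with the fingertips on its black pad, so that its lid lifts, and keep the lid wide open until the stick has rolled out into the trough. Then ease the lever back up with the fingers still on it, so that the lid shuts without slamming, and move clear. Do not touch the lids, the glue stick or the dropper bottle, keep the other dispenser shut and leave the things on the table where they are.

Things in the scene. Friction and masses are not known exactly. Their poses are not given: they have to be found in the camera images.
- glue_dispenser: fixed white dispenser holding the glue stick, 132 (x) x 256 (y) x 114 mm; origin under its middle. Open-topped ramp 112 wide falls 12 degrees towards -y; floor 40 mm high at y=0. +y half: hopper, walls 105 high; -y half: outlet trough, walls 50, end lip 42 high; the lid hangs between them at y=0. Lever outside the -x wall, nearest the robot. The two dispensers look alike and may swap places.
- dropper_dispenser: fixed white dispenser holding the dropper bottle, 132 (x) x 256 (y) x 114 mm; origin under its middle. Open-topped ramp 112 wide falls 12 degrees towards -y; floor 40 mm high at y=0. +y half: hopper, walls 105 high; -y half: outlet trough, walls 50, end lip 42 high; the lid hangs between them at y=0. Lever outside the -x wall, nearest the robot. The two dispensers look alike and may swap places.
- glue_pad (a point): middle of the top face of the black pad (50x40x10 mm) on the lever of glue_dispenser. At rest at (-0.125, 0.070, 0.149) in the dispenser's frame, sloping up 0.5 rad towards +y; swings about 85 mm round the hinge line y=0, z=0.100; level, 109 high at half travel; at the stop at (-0.125, 0.079, 0.068). A vertical push 8 mm to the +y side of the rest point stays on the pad.
- dropper_pad (a point): middle of the top face of the black pad (50x40x10 mm) on the lever of dropper_dispenser. At rest at (-0.125, 0.070, 0.149) in the dispenser's frame, sloping up 0.5 rad towards +y; swings about 85 mm round the hinge line y=0, z=0.100; level, 109 high at half travel; at the stop at (-0.125, 0.079, 0.068). A vertical push 8 mm to the +y side of the rest point stays on the pad.
- glue_lever (a joint): hinge of lever and lid of glue_dispenser (linked by a shaft, they turn together), rad: 0 = shut, lever up, as found; grows as the pad is pressed; 1.0 = stop. By about 0.87 the contents roll out; over that is wide open. A spring returns it: 2 N at the pad at 0, 5 N at the stop. Let go, it snaps shut at about 3 rad/s, a slam; it follows a finger that rises slowly (some 20 to 40 mm/s).
- dropper_lever (a joint): hinge of lever and lid of dropper_dispenser (linked by a shaft, they turn together), rad: 0 = shut, lever up, as found; grows as the pad is pressed; 1.0 = stop. By about 0.87 the contents roll out; over that is wide open. A spring returns it: 2 N at the pad at 0, 5 N at the stop. Let go, it snaps shut at about 3 rad/s, a slam; it follows a finger that rises slowly (some 20 to 40 mm/s).
- glue_lid: thin metal lid (flap, 106 x 57 mm) of glue_dispenser, hanging from the hinge line at y=0, z=0.100 of the dispenser; its lower edge swings out towards -y over the trough. Origin in the middle of the hinge line. Not to be touched.
- dropper_lid: thin metal lid (flap, 106 x 57 mm) of dropper_dispenser, hanging from the hinge line at y=0, z=0.100 of the dispenser; its lower edge swings out towards -y over the trough. Origin in the middle of the hinge line. Not to be touched.
- glue_stick_center (a point): middle of the glue stick
- glue_stick: glue stick, a plain cylinder with a cap, 28 mm diameter, 98 mm long, lying across the ramp against the shut lid; rolls down into the trough as soon as the lid is open and comes to rest at the end lip. Origin at its foot end, its z axis along its length.
- dropper_bottle_center (a point): middle of the dropper bottle
- dropper_bottle: small dropper bottle with a narrow rubber bulb, 30 mm diameter, 102 mm long, lying across the ramp of the other dispenser. Origin at its foot end.
- tally_counter: round hand counter 50x65x25 mm on the table, bystander, loose; origin under its middle
- ink_tin: flat closed ink pad tin 68x106x19 mm, bystander, loose; origin under its middle
- date_stamp: hand stamp 39x58x74 mm standing on the table, bystander, loose
- pot_a: round lidded pot 90 mm diameter, 32 mm high, bystander, loose
- marker_black: capped marker 14x136x15 mm lying on the table, bystander, loose

How it is judged:
On the way:
1. the lid of the glue stick's dispenser is held wide open (over 0.85 rad) with the glue stick rolled out into the trough (value of joint glue_lever above 0.85 rad and y of glue_stick_center in the frame of glue_dispenser below -0.06 m and z of glue_stick_center in the frame of glue_dispenser below 0.07 m), for 0.2 s.
At the end, for the whole second after the job is handed in: both lids shut (levers under 0.06 rad), the glue stick at rest (under 0.03 m/s) in the trough of its own dispenser, its middle over 60 mm below the lid towards the end lip, and the dropper bottle still in its hopper (value of joint each of glue_lever, dropper_lever below 0.06 rad and y of glue_stick_center in the frame of glue_dispenser between -0.125 and -0.06 m and x of glue_stick_center in the frame of glue_dispenser between -0.06 and 0.06 m and z of glue_stick_center in the frame of glue_dispenser below 0.06 m and linear speed of glue_stick below 0.03 m/s and y of dropper_bottle_center in the frame of dropper_dispenser above 0 m); the robot touches nothing.
It fails at once if the lid slammed: the lever of the glue dispenser came back faster than 1.6 rad/s (velocity of joint glue_lever below -1.6 rad/s).
It fails at once if the other dispenser was opened (over 0.2 rad) (value of joint dropper_lever above 0.2 rad).
It fails at once if a lid was touched by the robot (contact force between any of the fingers, the arm and glue_lid above 1 N or contact force between any of the fingers, the arm and dropper_lid above 1 N).
It fails at once if the glue stick or dropper bottle was touched by the robot, or lifted (over 120 mm high) (height (world z) of any of glue_stick_center, dropper_bottle_center above 0.12 m or contact force between any of the fingers, the arm and glue_stick above 0.5 N or contact force between any of the fingers, the arm and dropper_bottle above 0.5 N).
It fails at once if a bystander was moved or lifted more than 25 mm (distance of any of tally_counter, ink_tin, date_stamp, pot_a, marker_black from where it was at the start of the episode above 0.025 m).
It also fails if it takes over 45 s, if anything falls off the work surface, if the arm or the gripper's body presses on something with over 40 N, if the wrist force passes 120 N, or if a joint passes its speed limit or range.

## Working session

There is one attempt and no reset: what is moved stays moved. The work goes in short steps, Python scripts to look and compute and a tool call to move; the robot and the scene stay as the last step left them, time stands still between calls to the robot, and variables do not carry over. Pictures are saved under pics/ and viewed, and the job is handed in when it is done.

Besides the shell and the picture viewer there is one more tool, called after "Emit:" as name(argument=value, ...) on one line, values as JSON. play_rows: Moves the arm, as the interface text tells. Its arguments: {"type":"object","properties":{"series":{"type":"array","items":{"type":"array","items":{"type":"number"}}},"claw":{"type":"number"},"force":{"type":"number"}},"required":["series"]}

```bash
mkdir -p pics; ls
cat > h.py <<'E'
import numpy as np,cv2
from station import manip,snapshot
def take(n,fn):
    s=snapshot(n); cv2.imwrite('pics/'+fn+'.png',s['image']); np.savez('pics/'+fn+'.npz',**s); return s
def cloud(s):
    f=200/np.tan(np.radians(s['fov_y'])/2)
    v,u=np.mgrid[0:400,0:640]; d=s['depth']
    P=np.stack([(u-s['cx'])/f*d,(v-s['cy'])/f*d,d],-1)
    W=(P-s['t'])@s['R']; W[d==0]=np.nan
    return W
E
python3 - <<'E'
from h import *
for n in('scene','top','wrist'):
    s=take(n,n+'0'); print(n,s['fov_y'],-s['R'].T@s['t'])
print(manip.sense())
E
```

```text
pics
scene 43.91050534937322 [-0.03732058  1.18669232  0.69610441]
top 53.64566387617558 [2.92047880e-01 4.79794935e-04 1.27039921e+00]
wrist 66.2798394170149 [ 0.20986344 -0.59275097  0.3739905 ]
{'t': 0.15, 'q': array([-1.52450140e+00,  5.28274820e-01,  1.43360037e+00, -5.08679027e-06,
        1.18143124e+00, -1.78516757e-01]), 'qd': array([ 0.00036394, -0.00274007, -0.00230399, -0.00158144,  0.00103313,
       -0.00243594]), 'tau': array([ 5.40151791e-05, -4.42744839e+01, -1.78275901e+01, -3.49682250e-04,
        5.63251800e-03, -8.73777509e-06]), 'tcp_pos': array([ 0.13931785, -0.6087069 ,  0.23054722]), 'tool_rot': array([ 0.70268234,  0.07992101, -0.70260561,  0.07871161]), 'force': array([ 0.10489385, -0.09051775,  0.25222526]), 'ft_torque': array([-0.03122042,  0.02372856, -0.00439438]), 'finger_gap': 1.0051409105463807}
```

View pics/scene0.png

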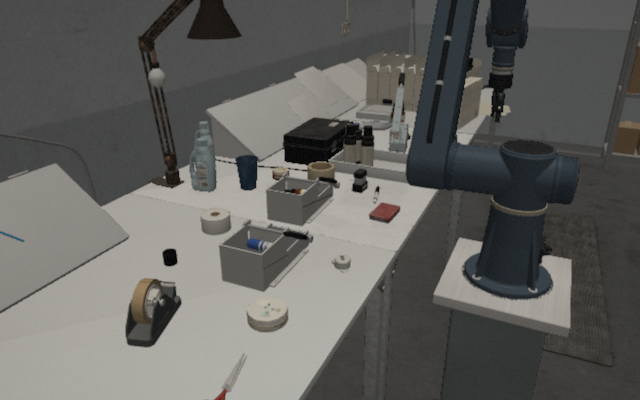

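View pics/top0.png

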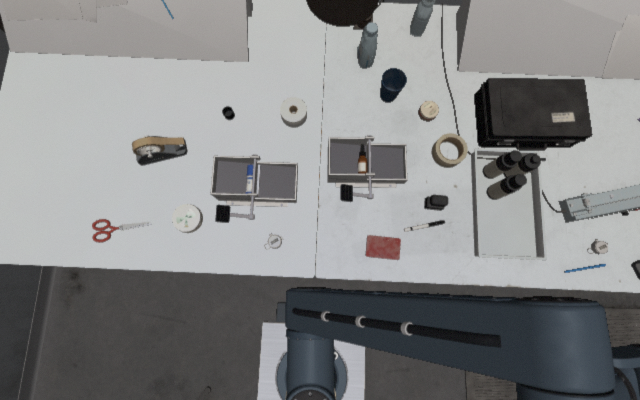

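The left dispenser in the top view holds the blue and white glue stick at about (249,178), with its pad at (222,213). The right one holds the brown dropper bottle at (362,158), with its pad at (346,192). Next I'll measure.

Run:
```python
from h import *
s=dict(np.load('pics/top0.npz')); W=cloud(s)
im=s['image']; print(s['R'])
cv2.imwrite('pics/crop1.png',cv2.resize(im[130:260,160:320],None,fx=5,fy=4.6,interpolation=cv2.INTER_CUBIC)[:600])
g=cv2.cvtColor(im,cv2.COLOR_BGR2GRAY)
def pad(u0,u1,v0,v1):
    m=np.zeros_like(g); m[v0:v1,u0:u1]=(g[v0:v1,u0:u1]<45)
    n,l,st,c=cv2.connectedComponentsWithStats(m); i=1+np.argmax(st[1:,4]); mm=l==i
    print(st[i],c[i]); p=W[mm]; p=p[np.isfinite(p[:,2])]; print(np.median(p,0),p.min(0),p.max(0))
    cnt=cv2.findContours((mm).astype(np.uint8),0,2)[0][0]; print(cv2.minAreaRect(cnt))
pad(205,240,195,230); pad(330,360,178,205)
# walls of glue dispenser: points by height
for (u0,u1,v0,v1) in((200,310,145,215),(318,415,128,198)):
    w=W[v0:v1,u0:u1].reshape(-1,3)
    for lo,hi in((.095,.112),(.043,.056)):
        p=w[(w[:,2]>lo)&(w[:,2]<hi)]
        r=cv2.minAreaRect((p[:,:2]*1000).astype(np.float32)); print(lo,len(p),r,p.min(0),p.max(0))
```

```text
[[ 0.04460794 -0.9989956   0.0042325 ]
 [-0.97809289 -0.04453611 -0.20334904]
 [ 0.20333329  0.0049312  -0.97909716]]
[216 206  13  16 188] [222.49468085 213.31382979]
[0.45655956 0.27532643 0.14952068] [0.43474622 0.25949115 0.13849036] [0.48013487 0.29188482 0.16001267]
((222.0, 213.5), (15.0, 12.0), 90.0)
[341 185  11  16 163] [346.06134969 192.55214724]
[ 0.53340692 -0.07618187  0.15047139] [ 0.51145219 -0.09179275  0.14028299] [ 0.55670412 -0.0606398   0.161045  ]
((346.0, 192.5), (15.0, 10.0), 90.0)
0.095 429 ((555.7503662109375, 259.54827880859375), (185.0178985595703, 141.51625061035156), 1.142221212387085) [0.46434319 0.1881427  0.09512033] [0.64926888 0.33163803 0.11186409]
0.043 768 ((583.1439819335938, 204.01564025878906), (122.86891174316406, 255.74423217773438), 1.1350525617599487) [0.52010753 0.0756814  0.04307499] [0.64563385 0.33069662 0.05599047]
0.095 430 ((629.7680053710938, -91.28026580810547), (197.78683471679688, 140.4296112060547), 0.9776608943939209) [ 0.53192652 -0.16191095  0.09507589] [ 0.72954266 -0.02051323  0.11194796]
0.043 661 ((660.7203979492188, -148.62335205078125), (122.08786010742188, 253.06069946289062), 2.218755006790161) [ 0.59673423 -0.27589138  0.04302196] [ 0.72577569 -0.02447351  0.05597952]
```

View pics/crop1.png

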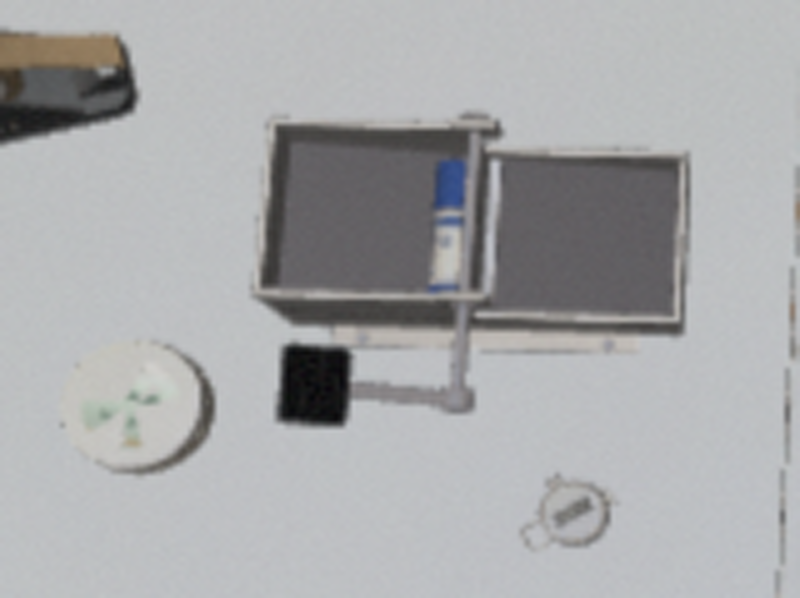

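Run:
```python
from h import *
from scipy.spatial.transform import Rotation as Ro
s=manip.sense(); R=Ro.from_quat(s['tool_rot']).as_matrix(); print(R.round(3)); p=s['tcp_pos']
for X in((.40,-.45,.24),(.5,-.2,.24),(.5,.1,.24),(.455,.284,.22)): print(X,((np.array(X)-p)@R).round(3))
```

```text
[[-0.     0.223 -0.975]
 [ 0.002 -0.975 -0.223]
 [-1.    -0.002 -0.   ]]
(0.4, -0.45, 0.24) [-0.009 -0.097 -0.29 ]
(0.5, -0.2, 0.24) [-0.009 -0.318 -0.443]
(0.5, 0.1, 0.24) [-0.008 -0.61  -0.51 ]
(0.455, 0.284, 0.22) [ 0.012 -0.8   -0.507]
```

Emit:
play_rows(series=[[0, -0.01, -0.03, -4], [0, -0.02, -0.06, -8], [-0.005, -0.03, -0.09, -12], [-0.005, -0.04, -0.12, -16], [-0.01, -0.05, -0.15, -20], [-0.01, -0.06, -0.18, -24], [-0.01, -0.07, -0.21, -28], [-0.01, -0.08, -0.24, -32], [-0.01, -0.09, -0.27, -36], [-0.01, -0.1, -0.29, -40], [-0.01, -0.125, -0.305, -44], [-0.01, -0.15, -0.32, -48], [-0.01, -0.175, -0.34, -52], [-0.01, -0.2, -0.36, -56], [-0.01, -0.225, -0.38, -60], [-0.01, -0.25, -0.4, -64], [-0.01, -0.275, -0.415, -68], [-0.01, -0.3, -0.43, -72], [-0.01, -0.32, -0.443, -77], [-0.01, -0.32, -0.443, -77]], claw=0, force=60)

```text
t: 2.15
tcp_pos: [0.5, -0.1951, 0.241]
tool_rot: [0.5, 0.502, -0.499, 0.5]
force: [-0.5, -0.3, 0.1]
finger_gap: 0.002
```

```bash
cat > st.py <<'E'
from h import *
from scipy.spatial.transform import Rotation as Ro
import sys
s=manip.sense(); R=Ro.from_quat(s['tool_rot']).as_matrix(); p=s['tcp_pos']
print(s['t'],p,s['q'].round(2),s['force'].round(1),s['finger_gap']); print(R.round(3))
for a in sys.argv[1:]:
    X=np.array(eval(a)); print(X,((X-p)@R).round(4))
E
python3 st.py .5,.1,.24 .456,.284,.20
```

```text
2.15 [ 0.50002171 -0.19509761  0.24097654] [-0.58  0.4   1.64  0.    1.1  -0.58] [-0.5 -0.3  0.1] 0.002401096768419301
[[-0.001  1.     0.002]
 [ 0.003  0.002 -1.   ]
 [-1.    -0.001 -0.003]]
[0.5  0.1  0.24] [ 0.0019  0.0006 -0.2951]
[0.456 0.284 0.2  ] [ 0.0425 -0.0429 -0.4791]
```

Emit:
play_rows(series=[[0, 0, -0.025, 0], [0, 0, -0.05, 0], [0, 0, -0.075, 0], [0, 0, -0.1, 0], [0, 0, -0.125, 0], [0, 0, -0.15, 0], [0, 0, -0.175, 0], [0, -0.005, -0.2, 0], [0, -0.01, -0.225, 0], [0, -0.015, -0.25, 0], [0, -0.02, -0.275, 0], [0, -0.025, -0.3, 0], [0, -0.03, -0.325, 0], [0, -0.035, -0.35, 0], [0, -0.04, -0.375, 0], [0.005, -0.043, -0.4, 0], [0.01, -0.043, -0.43, 0], [0.02, -0.043, -0.455, 0], [0.03, -0.043, -0.479, 0], [0.04, -0.043, -0.479, 0]])

```text
t: 4.15
tcp_pos: [0.4567, 0.2856, 0.2021]
tool_rot: [0.5, 0.502, -0.498, 0.5]
force: [-0.6, -0.3, -0.2]
finger_gap: 0.001
```

```bash
python3 - <<'E'
from h import *
s=take('scene','s1'); cv2.imwrite('pics/s1c.png',cv2.resize(s['image'][150:330,180:380],None,fx=3.3,fy=3.3))
s=take('wrist','w1')
E
python3 st.py .456,.284,.165
```

```text
4.25 [0.45510103 0.28295539 0.20091983] [0.35 0.45 1.69 0.   1.01 0.34] [-0.5 -0.2  0.6] 0.002801793470272273
[[-0.004  1.     0.002]
 [ 0.001  0.002 -1.   ]
 [-1.    -0.004 -0.001]]
[0.456 0.284 0.165] [ 0.0359  0.0011 -0.001 ]
```

View pics/s1c.png

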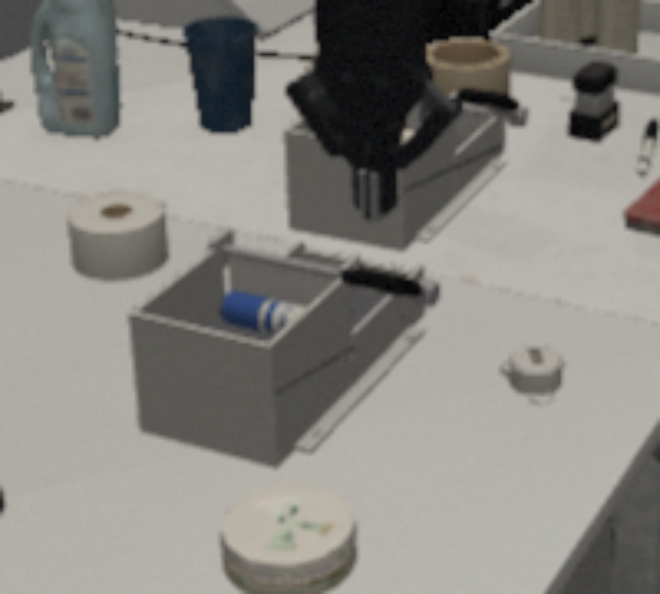

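View pics/w1.png

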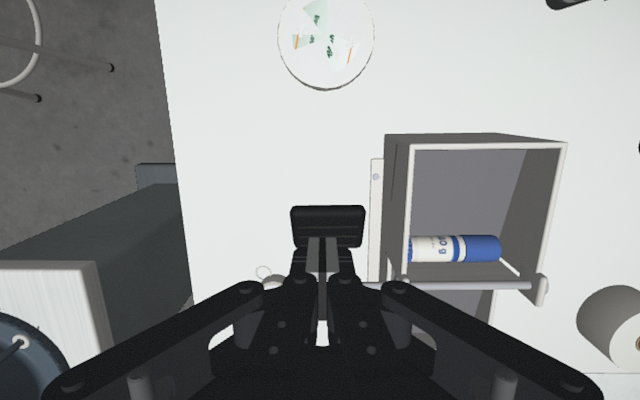

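Emit:
play_rows(series=[[0.006, -0.003, -0.001, 0], [0.012, -0.004, -0.001, 0], [0.018, -0.004, -0.001, 0], [0.024, -0.004, -0.001, 0], [0.03, -0.004, -0.001, 0], [0.035, -0.004, -0.001, 0], [0.04, -0.004, -0.001, 0], [0.045, -0.004, -0.001, 0], [0.05, -0.004, -0.001, 0], [0.055, -0.004, -0.001, 0], [0.06, -0.004, -0.001, 0], [0.06, -0.004, -0.001, 0]])

```text
t: 5.45
tcp_pos: [0.4508, 0.2838, 0.1403]
tool_rot: [0.498, 0.502, -0.5, 0.499]
force: [-0.1, -0.4, 0.4]
finger_gap: 0.001
```

```bash
python3 - <<'E'
from h import *
s=take('scene','s2'); cv2.imwrite('pics/s2c.png',cv2.resize(s['image'][150:330,180:380],None,fx=3.3,fy=3.3))
s=take('wrist','w2')
E
python3 st.py .452,.284,.085
```

```text
5.55 [0.45075231 0.28375472 0.14067776] [0.35 0.54 1.75 0.   0.86 0.35] [0.3 0.8 1. ] 0.0001652474006753032
[[-0.005  1.     0.002]
 [ 0.001  0.002 -1.   ]
 [-1.    -0.005 -0.001]]
[0.452 0.284 0.085] [ 0.0557  0.0015 -0.0002]
```

View pics/s2c.png

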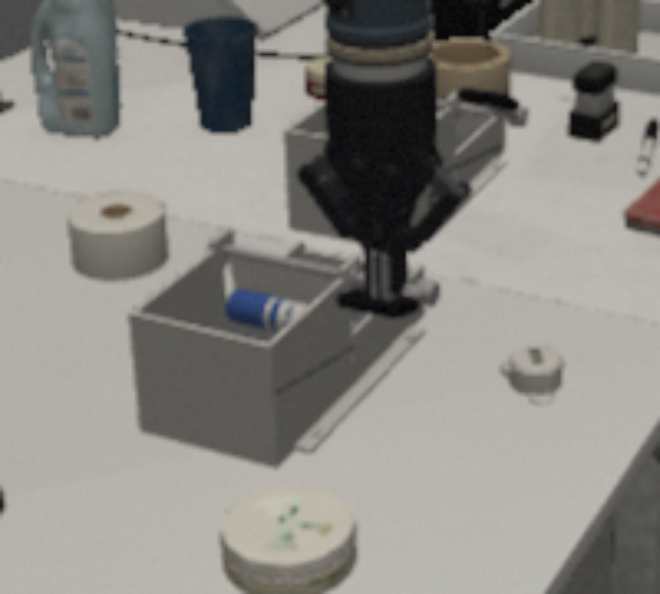

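View pics/w2.png

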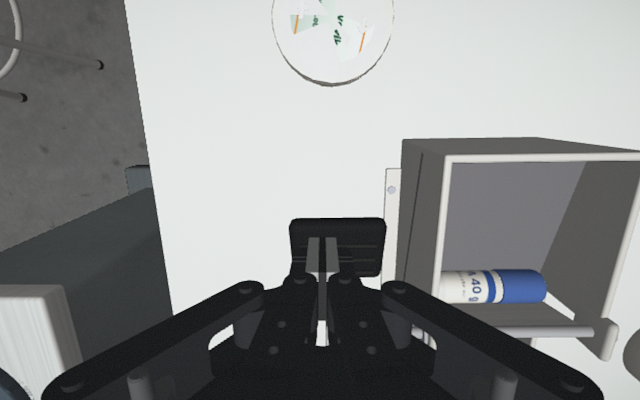

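The fingertips are on the black pad at wrist (325,245), and the lever has begun to turn. I'll continue down.

Emit:
play_rows(series=[[0.005, 0, 0, 0], [0.01, 0, 0, 0], [0.015, 0, 0, 0], [0.02, 0, 0, 0], [0.025, 0, 0, 0], [0.03, 0, 0, 0], [0.035, 0, 0, 0], [0.04, 0, 0, 0], [0.045, 0, 0, 0], [0.05, 0, 0, 0], [0.055, 0, 0, 0], [0.06, 0, 0, 0], [0.06, 0, 0, 0]])

```text
t: 6.85
tcp_pos: [0.4504, 0.2829, 0.08]
tool_rot: [0.498, 0.502, -0.501, 0.5]
force: [0.9, -0.9, 4.5]
finger_gap: 0.005
```

```bash
python3 - <<'E'
from h import *
s=take('scene','s3'); cv2.imwrite('pics/s3c.png',cv2.resize(s['image'][150:330,180:380],None,fx=3.3,fy=3.3))
s=take('wrist','w3')
E
python3 st.py .452,.284,.072
```

```text
6.95 [0.45037079 0.28310384 0.08041674] [0.35 0.64 1.79 0.   0.72 0.35] [ 0.7 -1.1  3.2] -0.0015538215166315864
[[-0.006  1.     0.003]
 [-0.001  0.003 -1.   ]
 [-1.    -0.006  0.001]]
[0.452 0.284 0.072] [ 0.0084  0.0017 -0.0009]
```

View pics/s3c.png

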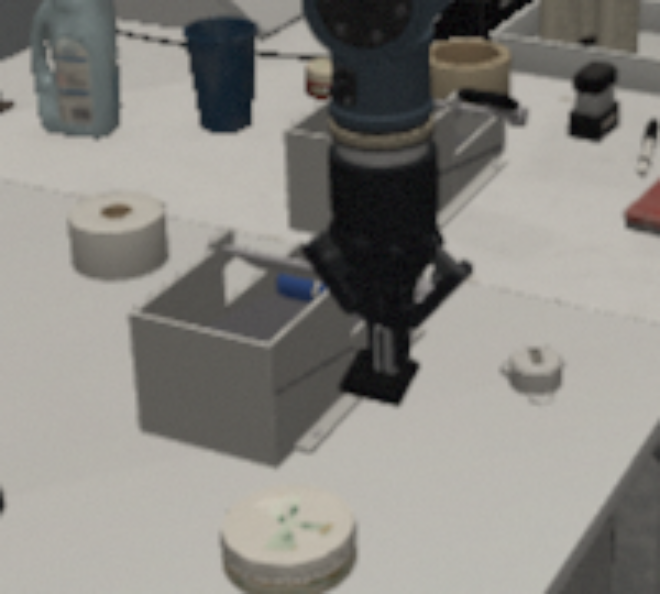

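View pics/w3.png

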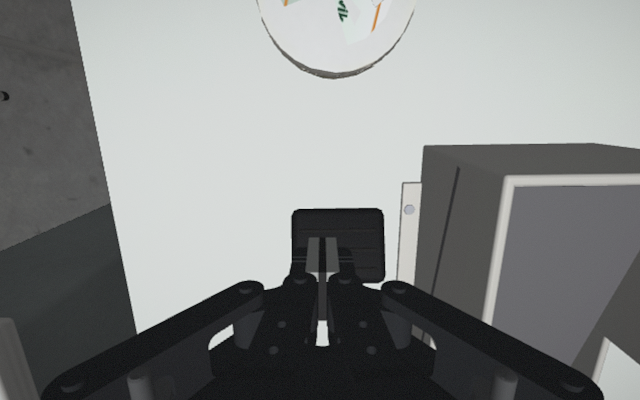

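The stick is rolling; its blue end is at about (300,287) in the crop. I'll press nearer the stop and hold.

Emit:
play_rows(series=[[0.003, 0, 0, 0], [0.006, 0, 0, 0], [0.009, 0, 0, 0], [0.01, 0, 0, 0], [0.01, 0, 0, 0], [0.01, 0, 0, 0], [0.01, 0, 0, 0], [0.01, 0, 0, 0], [0.01, 0, 0, 0], [0.01, 0, 0, 0], [0.01, 0, 0, 0], [0.01, 0, 0, 0], [0.01, 0, 0, 0], [0.01, 0, 0, 0]])

```text
t: 8.35
tcp_pos: [0.4501, 0.283, 0.0704]
tool_rot: [0.498, 0.502, -0.501, 0.499]
force: [-1.0, 0.4, 4.3]
finger_gap: 0.003
```

```bash
python3 - <<'E'
from h import *
s=take('scene','s4'); a=cv2.resize(s['image'][190:300,200:330],None,fx=3,fy=3)
s=take('top','t4');b=cv2.resize(s['image'][130:240,190:320],None,fx=3,fy=3)
cv2.imwrite('pics/x4.png',np.hstack([a,b]))
E
python3 st.py
```

```text
8.45 [0.45007921 0.28305999 0.0703618 ] [0.35 0.65 1.79 0.   0.7  0.35] [-0.6 -1.4  4.5] 0.00041415165636539853
[[-0.006  1.     0.003]
 [-0.001  0.003 -1.   ]
 [-1.    -0.006  0.001]]
```

View pics/x4.png

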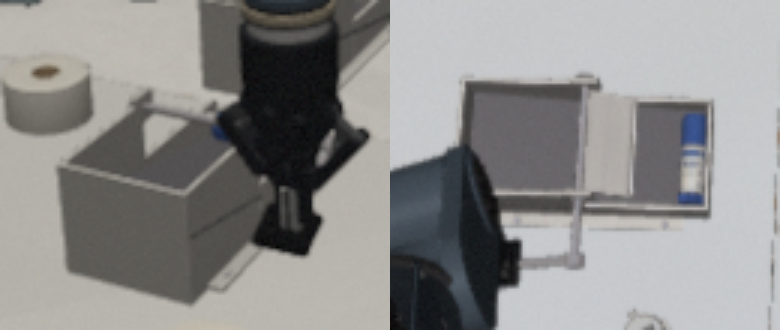

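Run:
```python
from h import *
s=dict(np.load('pics/t4.npz')); W=cloud(s)
# lid patch: crop px (590..630,100..185)/3
u=slice(190+200//3+1,190+240//3); v=slice(130+105//3,130+180//3)
p=W[v,u].reshape(-1,3); print(p.min(0),p.max(0))
c=np.polyfit(p[:,1],p[:,2],1); print(c, 'angle from vertical',np.pi/2-np.arctan(abs(c[0])))
print(W[130+160//3,190+(692-390)//3])
```

```text
[nan nan nan] [nan nan nan]
 ** On entry to DLASCL parameter number  4 had an illegal value
 ** On entry to DLASCL parameter number  4 had an illegal value
 ** On entry to DLASCL parameter number  4 had an illegal value
 ** On entry to DLASCL parameter number  4 had an illegal value
 ** On entry to DLASCL parameter number  5 had an illegal value
 ** On entry to DLASCL parameter number  4 had an illegal valueTraceback (most recent call last):
  File "<stdin>", line 6, in <module>
    c, resids, rank, s = lstsq(lhs, rhs, rcond)
                         ~~~~~^^^^^^^^^^^^^^^^^
    x, resids, rank, s = _umath_linalg.lstsq(a, b, rcond,
                         ~~~~~~~~~~~~~~~~~~~^^^^^^^^^^^^^
                                             signature=signature)
                                             ^^^^^^^^^^^^^^^^^^^^
    raise LinAlgError("SVD did not converge in Linear Least Squares")
numpy.linalg.LinAlgError: SVD did not converge in Linear Least Squares
```

Emit:
play_rows(series=[[0.002, 0, 0, 0], [0.004, 0, 0, 0], [0.005, 0, 0, 0], [0.005, 0, 0, 0], [0.005, 0, 0, 0], [0.005, 0, 0, 0]])

```text
t: 9.05
tcp_pos: [0.4504, 0.283, 0.0679]
tool_rot: [0.498, 0.502, -0.501, 0.5]
force: [-3.7, -3.0, 23.8]
finger_gap: -0.004
```

The stop is reached (24 N), the lid is wide open, and the stick is at the end lip. Now I'll ease it up at about 25 mm/s.

Emit:
play_rows(series=[[-0.002, 0, 0, 0], [-0.004, 0, 0, 0], [-0.006, 0, 0, 0], [-0.008, 0, 0, 0], [-0.01, 0, 0, 0], [-0.0125, 0, 0, 0], [-0.015, 0, 0, 0], [-0.0175, 0, 0, 0], [-0.02, 0, 0, 0], [-0.0225, 0, 0, 0], [-0.025, 0, 0, 0], [-0.0275, 0, 0, 0], [-0.03, 0, 0, 0], [-0.0325, 0, 0, 0], [-0.035, 0, 0, 0], [-0.0375, 0, 0, 0], [-0.04, 0, 0, 0], [-0.0425, 0, 0, 0], [-0.045, 0, 0, 0], [-0.047, 0, 0, 0]])

```text
t: 11.05
tcp_pos: [0.4501, 0.2824, 0.1149]
tool_rot: [0.497, 0.502, -0.501, 0.5]
force: [0.1, -0.7, 1.8]
finger_gap: 0.001
```

Emit:
play_rows(series=[[-0.002, 0, 0, 0], [-0.004, 0, 0, 0], [-0.006, 0, 0, 0], [-0.008, 0, 0, 0], [-0.01, 0, 0, 0], [-0.012, 0, 0, 0], [-0.014, 0, 0, 0], [-0.016, 0, 0, 0], [-0.018, 0, 0, 0], [-0.02, 0, 0, 0], [-0.022, 0, 0, 0], [-0.024, 0, 0, 0], [-0.026, 0, 0, 0], [-0.028, 0, 0, 0], [-0.03, 0, 0, 0], [-0.032, 0, 0, 0], [-0.034, 0, 0, 0], [-0.036, 0, 0, 0], [-0.038, 0, 0, 0], [-0.04, 0, 0, 0]])

```text
t: 13.05
tcp_pos: [0.4503, 0.2825, 0.1551]
tool_rot: [0.497, 0.502, -0.501, 0.5]
force: [-0.8, -0.9, 0.5]
finger_gap: -0.004
```

Emit:
play_rows(series=[[-0.002, 0, 0, 0], [-0.004, 0, 0, 0], [-0.006, 0, 0, 0], [-0.008, 0, 0, 0], [-0.01, 0, 0, 0], [-0.015, 0, 0, 0], [-0.02, 0, 0, 0], [-0.03, 0, 0, 0], [-0.04, 0, 0, 0], [-0.05, 0, 0, 0], [-0.06, 0, 0, 0], [-0.07, 0, 0.01, 0], [-0.08, 0, 0.03, 0], [-0.08, 0, 0.06, 0], [-0.08, 0, 0.09, 0], [-0.08, 0, 0.12, 0], [-0.08, 0, 0.15, 0], [-0.08, 0, 0.18, 0], [-0.08, 0, 0.2, 0], [-0.08, 0, 0.2, 0]])

```text
t: 15.05
tcp_pos: [0.4514, 0.0802, 0.236]
tool_rot: [-0.498, -0.501, 0.502, -0.499]
force: [0.9, 0.1, -0.5]
finger_gap: 0.002
```

```bash
python3 - <<'E'
from h import *
s=take('scene','s5'); a=cv2.resize(s['image'][170:300,190:400],None,fx=2,fy=2)
s=take('top','t5');b=cv2.resize(s['image'][130:260,160:370],None,fx=3.8,fy=2.6)
b=cv2.resize(s['image'][130:260,170:370],None,fx=3,fy=3)
cv2.imwrite('pics/x5.png',b); cv2.imwrite('pics/x5s.png',a)
W=cloud(s); s0=dict(np.load('pics/top0.npz'))
d=cv2.absdiff(s0['image'],s['image']).max(2)>40
n,l,st,c=cv2.connectedComponentsWithStats(d.astype(np.uint8))
print([tuple(x) for x in st[1:] if x[4]>8 ])
g=cv2.cvtColor(s['image'],cv2.COLOR_BGR2GRAY)
m=np.zeros_like(g); m[195:230,205:240]=g[195:230,205:240]<45
p=W[m>0]; print(np.nanmedian(p,0))
E
python3 st.py
```

```text
[(np.int32(218), np.int32(165), np.int32(93), np.int32(118), np.int32(6055)), (np.int32(203), np.int32(268), np.int32(13), np.int32(31), np.int32(136)), (np.int32(275), np.int32(284), np.int32(8), np.int32(19), np.int32(61)), (np.int32(283), np.int32(287), np.int32(3), np.int32(15), np.int32(28)), (np.int32(287), np.int32(287), np.int32(295), np.int32(17), np.int32(1615)), (np.int32(583), np.int32(299), np.int32(13), np.int32(4), np.int32(21)), (np.int32(79), np.int32(305), np.int32(207), np.int32(95), np.int32(2634)), (np.int32(485), np.int32(307), np.int32(10), np.int32(4), np.int32(27)), (np.int32(518), np.int32(307), np.int32(9), np.int32(3), np.int32(14)), (np.int32(292), np.int32(308), np.int32(30), np.int32(9), np.int32(167)), (np.int32(463), np.int32(310), np.int32(16), np.int32(14), np.int32(101)), (np.int32(321), np.int32(312), np.int32(8), np.int32(10), np.int32(31)), (np.int32(326), np.int32(313), np.int32(30), np.int32(12), np.int32(172)), (np.int32(285), np.int32(317), np.int32(117), np.int32(48), np.int32(1992)), (np.int32(404), np.int32(322), np.int32(59), np.int32(20
[... 864 characters left out ...]
), np.int32(3), np.int32(10)), (np.int32(614), np.int32(367), np.int32(20), np.int32(32), np.int32(177)), (np.int32(634), np.int32(368), np.int32(6), np.int32(21), np.int32(65)), (np.int32(516), np.int32(378), np.int32(98), np.int32(22), np.int32(538)), (np.int32(337), np.int32(382), np.int32(23), np.int32(18), np.int32(317)), (np.int32(205), np.int32(386), np.int32(7), np.int32(8), np.int32(18)), (np.int32(334), np.int32(389), np.int32(3), np.int32(8), np.int32(11))]
[0.45674998 0.27522673 0.14932646]
15.15 [0.45135094 0.08222258 0.23583134] [-0.06  0.3   1.83 -0.    1.02 -0.06] [ 0.1 -0.5 -0.5] -0.00024921223334707713
[[-0.005  1.     0.001]
 [-0.001  0.001 -1.   ]
 [-1.    -0.005  0.001]]
```

View pics/x5.png

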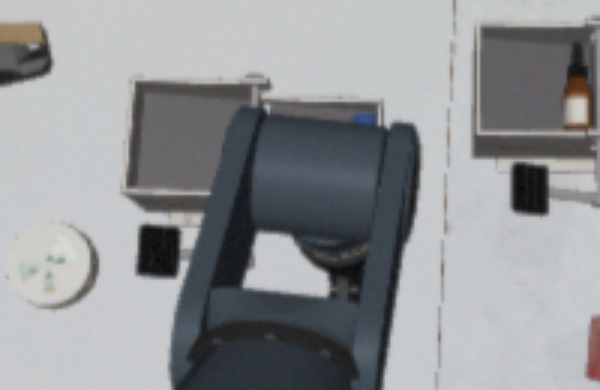

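View pics/x5s.png

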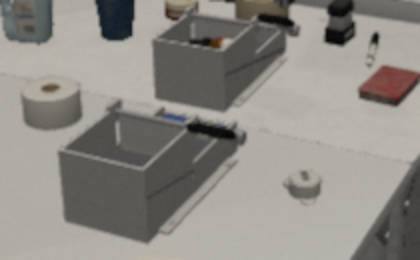

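```bash
python3 -c "
from station import manip
print(manip.sense()['qd'].round(3)); print(manip.sign_off())"
```

```text
[ 0.029  0.003 -0.     0.002 -0.002  0.001]
the job is handed in; nothing more can be done
None
```

The glue stick is out in its trough and the lid is shut again; I handed the job in at about 15 s. The sign-off gives no verdict, so what follows is from my own checks.

- **Opening:** I pressed the glue dispenser's pad with the shut fingertips down to the stop, where the force rose to about 24 N. With the lid open at roughly 0.97 rad (estimated from the top view, as the depth camera gave no reading on the lid), the stick rolled to the end lip.
- **Closing:** I raised the lever at 20–25 mm/s with the fingers on it until the force fell to about zero, then moved clear. I had no direct reading of the lever's return speed; I relied on that slow rise.
- **Last checks:** The pad is back at its starting position to within 1 mm. The dropper bottle is still in its hopper and its lever is up. The tool is clear at 0.236 m height. In the last pictures the counter, pot and ink tin look to be where they were.
- **Not fully confirmed:** In the last top view the arm covered most of the trough, so only the stick's blue cap was visible, near the end lip. My before-and-after image comparison told me little, because the arm itself moved in it.

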